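# Pulse the brushed-out colour mill

### The arm

A 7-joint arm with a two-finger parallel gripper is mounted at the origin on the work surface. World frame = base frame: x ahead of the robot, y to its left, z up, the work surface at z = 0. Lengths are in m, angles in rad, forces in N, time in s.
With the tool pointing down it reaches from about 0.35 to 0.9 m from the base axis. Payload 8.1 kg.
Tool frame: the origin (TCP) lies midway between the tips of the shut fingers; the grasp point (between the pads) lies 19 mm behind it (arm.grasp_offset is the distance from the TCP to the grasp point, in m); z points along the fingers, y is the line along which they close (so a half turn about z gives the same grasp; the last joint's range is limited). The gripper opens to 92 mm and grips with 3 to 60 N. Pads are 19 mm wide; open, the fingers measure 130 mm over their backs; the gripper's body (75 mm by 190 mm) begins 47 mm behind the grasp point.
Start: joints at [1.146, 0.434, 0.025, 1.573, -0.012, 1.134, -0.075], TCP at [0.198, -0.593, 0.19] pointing down, gripper open.
Joint ranges: [-2.62, 2.62], [-0.44, 2.09], [-1.27, 1.32], [0.08, 2.57], [-1.32, 4.46], [0.12, 2], [-2.74, 2.74]. Speed limits (rad/s): [2.22, 2.22, 3.01, 3.01, 3.14, 3.14, 3.14].

### API

Orientations are given as [roll, pitch, yaw] about the fixed x, y, z axes, in that order (R = Rz(yaw) Ry(pitch) Rx(roll)).
In Python, from bench import arm gives the robot as it stands.
- The arm moves only by the tool play_rows, never from a script. Its argument "rows" is text: rows parted by semicolons, each of 6 numbers parted by spaces: the shift along the tool's x, y, z in units of 40 mm (1.0 is 40 mm), then the turn, a rotation vector about the tool's x, y, z in units of 0.12 rad (1.0 is 0.12 rad). A call has 1 to 12 rows; each row shifts and turns the commanded pose from where the row before left it, along the tool's axes as they then stand; what a row does not reach is not made up. A row lasts 1/10 s, in which the tool goes at most 50 mm and 8.59 degrees, less where a joint would pass 70% of its speed; a pose out of reach is approached as far as the arm can. A call with a number of a shift or a turn outside -1 to 1 is refused whole. A call with a gripper value outside its range is refused whole. "hand" is the closure in counts, from 0 (fully open) to 255 (shut), set as the call begins (left out, the last holds). The fingers move at their own pace and stop on an object; "force" is the grip in N (left out, the last holds). Time passes only in rows, so rows that do not move let the fingers close. It gives the time, the measured TCP pose, the force, the opening and the grip force at its end, in the units of the state.
- arm.state(): the state, without advancing time (a new reading comes with each control period).
- arm.capture(name): name is "scene" or "top" or "wrist"; returns a dict with "image" (400x640x3 uint8, red, green, blue), "depth" (400x640 float32, m along the optical axis (not along the pixel's ray), 0 where there is no reading), "camera_matrix" (3x3 intrinsics, pixels), "dist" ([k1, k2, p1, p2, k3] as OpenCV has them; the pictures are not rectified), "eye" and "orientation" of the camera in the world. Camera axes: x right, y down, z forward; pixel columns grow to the right and rows downward; lengths in m; the calibration is good to about 2 mm. A picture is of the moment at which its call begins.
- arm.job_done(): hands the job in; it is judged then, once.
The state is a dict: "clock": time; "q": joint angles; "qvel": joint speeds; "effort": joint torques, N m; "position": TCP position; "tcp_rot": TCP orientation; "wrist_force": force on the tool from outside, world axes, zero at the start; "moment": the same for the moment, N m; "opening": finger opening in m; "grasp_force": force on a finger pad.
Only numpy, scipy, OpenCV 4.12 (cv2) and the standard library are available. Lean on these libraries where they do the work, as an engineer would, in place of code of your own. Each camera call takes 0.05 s, during which the arm holds its last target. There are 200 camera calls.

### The job

The colour mill has just been brushed out and wants a short pulse to clear its blades. First hang the bowl brush that lies across its mouth by its wire eye on the hook stand; then fit the red lid fully home in the mill's collar and twist it clockwise to the yellow pulse mark, half-way to the click, never as far as the click itself, which locks the mill running. The mill pulses only while the lid is held there against its spring, so the job finishes with the gripper still holding it; leave the spray bottle, cup, tin and pink spreader alone.

Things in the scene. Friction and masses are not known exactly. Their poses are not given: they have to be found in the camera images.
- mill_seat (a point): Centre of the rim of the colour mill: grey upright cylinder 101 mm across, 115 mm tall, fixed to the bench. Point 115 mm above the bench, z up. Round mouth 62 mm across, steel lip 5 mm thick, cut by two slots 14 mm wide at +x and -x of this point, out to 39 mm from the centre.
- mill_pulse (a point): One of the two yellow pulse marks on the mill's rim, 47 mm from its centre. Seen from above it lies 0.7 rad clockwise of a slot (white mark) and 0.7 rad short of the red mark, where the lid clicks; the same marks repeat on the opposite side.
- ring (a joint): Drive ring hidden in the mill's collar, turned by the lid's pins: 0 = notches under the slots (a spring returns it there), grows clockwise, 0.7 rad at the yellow mark (0.1 N m to hold), click at 1.4 rad with a stiffer feel from 1.3 (0.4 N m to pass it; then it stays locked), stop at 1.55. It moves only with the lid home. The pins have play, so it trails the lid by about 0.1 rad (0 to 0.2).
- lid_grip (a point): Centre of the grip bar of the loose lid (90 to 140 g). Bar red, 54 mm long on this point's x, 16 mm thick (y), 30 mm tall, standing on a low amber dome 74 mm across, 18 mm high over the flange's underside. The lid starts upright on the bench, this point 57 mm up. Alike both ways round.
- lid_seat (a point): Centre of the underside of the lid's red flange (86 mm across, 5 mm thick), 33 mm below lid_grip, same axes. Home: this point on mill_seat. Below it a nose 59 mm across, 24 mm deep, tapering to 50 mm over its last 8 mm, with two steel pins 8 mm thick at +x and -x, out to 37 mm, their axis 11 mm below the flange: they drop through the slots, then turn clockwise under the lip.
- brush_grip (a point): Centre of the loose bowl brush (28 to 46 g), mid-handle. Wooden handle 92 mm long (x), 14 mm wide, 14 mm tall; black bristles 20 mm wide end 88 mm off at +x, wire eye at -x. It starts flat across the mill's mouth, resting on the rim, this point 7 mm above the rim.
- brush_eye (a point): Centre of the brush's round wire eye, 66 mm from brush_grip along the brush's -x. The eye lies in the brush's x-y plane; opening 20 mm, wire 5 mm thick.
- hook_tip (a point): Top end of the hook's upturned tip, 218 mm above the bench, z up. The hook stand is a steel rod 7 mm thick, fixed by a foot 90 mm across: an upright post 72 mm from this point along +x, its top bent over at 224 mm into an arm that slopes down along this point's -x to 190 mm height (the bend), where the end turns up 24 mm to this tip.
- hook_bend (a point): Inner corner between the arm and the upturned tip, where a hung eye rests: 26 mm below hook_tip, 8 mm to its +x, same axes. From a level start with the bristles pointing along this point's -x, the brush swings freely down when let go and hangs bristles down.
- spray: Bystander: white spray bottle with red trigger head, 74 mm across, 190 mm tall; origin under its centre.
- cup: Bystander: paper cup with white lid, 85 mm across, 114 mm tall; origin under its centre.
- tin: Bystander: small tin of colour, 60 mm across, 50 mm tall; origin under its centre.
- spreader: Bystander: pink plastic filler spreader, 60 x 95 x 5 mm, lying on the black panel (48 mm above the bench); origin under its centre.
There are look-alikes about, which are no part of the job. There is more than one size of the part that bears brush_grip; the job needs the smaller. There is more than one size of the part that bears lid_grip; the job needs the larger.

How it is judged:
On the way, in this order (a step that is already met when the one before it is completed fails the run):
1. the brush hangs by its eye on the hook, let go (angle between brush_grip's own x axis and vertical above 2.5 rad and contact force between hook and brush above 0.05 N and contact force between each of the arm, the fingers and brush below 0.05 N and angular speed of brush below 1 rad/s), for 0.2 s.
2. the lid is down home in the collar (horizontal distance between lid_seat and mill_seat below 0.004 m and z of lid_seat in the frame of mill_seat below 0.003 m and angle between lid_seat's own z axis and vertical below 0.06 rad), for 0.1 s.
At the end, for the whole second after the job is handed in: Brush hanging free by its eye on the hook's arm between tip and post, bristles down within 0.6 rad, carried by the hook, robot off it. Lid home: within 4 mm of the mill's axis, 3 mm of the rim, level. Ring held still at 0.7 +/- 0.2 rad, short of the click, fingers gripping the lid (all of step 2 and value of joint ring between 0.5 and 0.9 rad and velocity of joint ring between -0.15 and 0.15 rad/s and contact force between the fingers and lid above 2 N and x of brush_eye in the frame of hook_bend between -0.02 and 0.06 m and y of brush_eye in the frame of hook_bend between -0.02 and 0.02 m and z of brush_eye in the frame of hook_bend between -0.025 and 0.03 m and angle between brush_grip's own x axis and vertical above 2.5 rad and contact force between hook and brush above 0.05 N and contact force between each of the arm, the fingers and brush below 0.05 N); the arm keeps its last pose, push and grip.
It fails at once if the lid is turned as far as the click (value of joint ring above 1.4 rad).
It fails at once if a bystander is shifted by more than 25 mm or tipped (distance of any of spray, cup, tin, spreader from where it was at the start of the episode above 0.025 m or angle between any of spray, cup, tin's own z axis and vertical above 0.4 rad).
It also fails if it takes over 56 s, if anything falls off the work surface, if the arm or the gripper's body presses on something with over 40 N, if the wrist force passes 120 N, or if a joint passes its speed limit or range.

## Working session

There is one attempt and no reset: what is moved stays moved. The work goes in short steps, Python scripts to look and compute and a tool call to move; the robot and the scene stay as the last step left them, time stands still between calls to the robot, and variables do not carry over. Pictures are saved under pics/ and viewed, at most 10 in all, crops included, and the job is handed in when it is done.

Besides the shell and the picture viewer there is one more tool, called after "Emit:" in YAML: its name, and indented under it one key for each argument. play_rows: Moves the arm, as the interface text tells. Shifts and turns lie within -1 to 1; 1 stands for 40 mm of shift or 0.12 rad of turn. Its arguments: {"type":"object","properties":{"rows":{"type":"string"},"hand":{"type":"number"},"force":{"type":"number"}},"required":["rows"]}

```bash
mkdir -p pics; ls
cat > h.py <<'E'
import numpy as np, cv2
from scipy.spatial.transform import Rotation as R
from bench import arm
def cap(n):
    c=arm.capture(n); np.savez('pics/'+n+'.npz',**{k:np.array(v) for k,v in c.items()}); return c
def Rot(o):
    o=np.array(o,float)
    return o if o.shape==(3,3) else R.from_euler('xyz',o).as_matrix()
def world(c,uv,z=None):
    uv=np.array(uv,float).reshape(-1,2)
    n=cv2.undistortPoints(uv.reshape(-1,1,2),np.array(c['camera_matrix']),np.array(c['dist'])).reshape(-1,2)
    r=np.c_[n,np.ones(len(n))]; rw=r@Rot(c['orientation']).T; e=np.array(c['eye'])
    if z is None:
        i=uv.round().astype(int); d=c['depth'][i[:,1],i[:,0]][:,None]
    else: d=((z-e[2])/rw[:,2])[:,None]
    return e+rw*d
def pmap(c):
    h,w=c['depth'].shape; v,u=np.mgrid[:h,:w]
    return world(c,np.c_[u.ravel(),v.ravel()]).reshape(h,w,3)
E
python3 - <<'E'
from h import *
s=arm.state(); print(s['position'],s['tcp_rot'],s['clock'])
ims=[]
for n in ['scene','top']:
    c=cap(n); print(n,c['eye'],c['orientation'],c['camera_matrix'],c['dist'])
    cv2.imwrite(f'pics/{n}1.png',c['image'][...,::-1])
E
```

```text
pics
[ 0.19741698 -0.59242194  0.18906051] [-3.14008173e+00  1.60231171e-04  3.21703894e-01] 0.0
scene [ 1.06990812 -0.43395378  1.17280296] [-2.54660461  0.00951835  0.83991915] [[410.78195992   0.         313.9428556 ]
 [  0.         410.78195992 191.30173951]
 [  0.           0.           1.        ]] [-0.02201287  0.          0.          0.          0.        ]
top [0.29275797 0.00526353 1.75821718] [-2.99492558 -0.00688142 -1.55010949] [[518.52756396   0.         313.7027509 ]
 [  0.         518.52756396 201.36924204]
 [  0.           0.           1.        ]] [-0.03962684  0.          0.          0.          0.        ]
```

View pics/scene1.png

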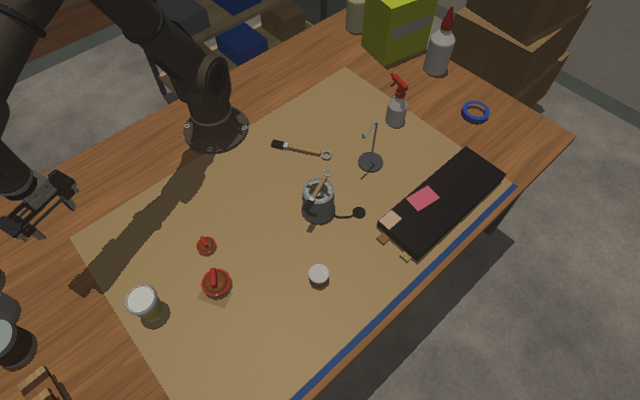

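View pics/top1.png

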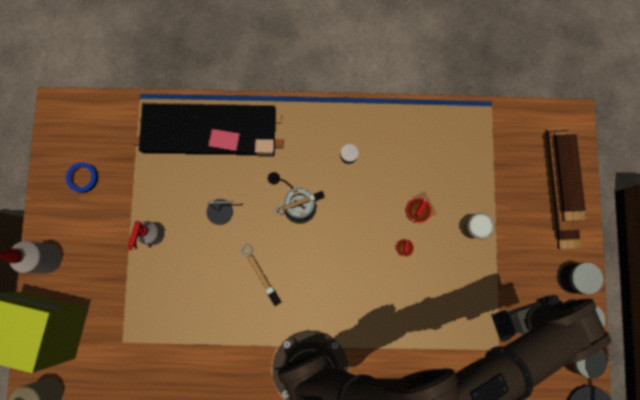

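Scene view: the mill with the brush across it is at (318,200). The bench brush at (300,150) is the larger look-alike. The large lid is at (216,283), the small look-alike lid at (206,245), the hook stand at (371,150), spray (397,105), cup (143,300), tin (318,274) and spreader (422,198). I choose the brush on the mill (top view (300,203)) and the large lid (top view (418,210)). Next I take a close crop and numbers.

Run:
```python
from h import *
S=dict(np.load('pics/scene.npz')); T=dict(np.load('pics/top.npz'))
a=S['image'][110:230,265:415]; b=T['image'][165:285,180:330]; l=S['image'][225:325,165:290];l2=T['image'][180:280,365:490]
r=lambda x,w,h:cv2.resize(x,(w,h),interpolation=cv2.INTER_CUBIC)
cv2.imwrite('pics/crop1.png',np.vstack([np.hstack([r(a,400,320),r(b,400,320)]),np.hstack([r(l,350,280),r(l2,350,280),np.zeros((280,100,3),np.uint8)])])[...,::-1])
for n,c,reg in [('S',S,None),('T',T,None)]:
    P=pmap(c); hsv=cv2.cvtColor(c['image'],cv2.COLOR_RGB2HSV)
    ok=(c['depth']>0)&(P[...,0]>0.1)&(P[...,0]<0.95)&(abs(P[...,1])<0.7)
    # tall things clusters
    m=(ok&(P[...,2]>0.02)).astype(np.uint8)
    k,lab,st,ce=cv2.connectedComponentsWithStats(m)
    for i in range(1,k):
        if st[i,4]>25:
            p=P[lab==i]; print(n,st[i],'min',p.min(0).round(3),'max',p.max(0).round(3))
    red=(((hsv[...,0]<8)|(hsv[...,0]>172))&(hsv[...,1]>150)&(hsv[...,2]>60)&ok).astype(np.uint8)
    k,lab,st,ce=cv2.connectedComponentsWithStats(red)
    for i in range(1,k):
        if st[i,4]>20: p=P[lab==i]; print(n,'red',st[i],np.median(p,0).round(3),p.max(0).round(3))
```

```text
S [   0    0   79  242 7622] min [ 0.106 -0.686  0.226] max [ 0.263 -0.29   0.748]
S [386  72  22  53 722] min [0.367 0.5   0.02 ] max [0.471 0.568 0.195]
S [362 121  16  39 134] min [0.51  0.245 0.023] max [0.524 0.324 0.223]
S [ 376  146  130  115 6513] min [0.708 0.135 0.02 ] max [0.883 0.604 0.058]
S [ 302  169   32   52 1209] min [ 0.481 -0.034  0.02 ] max [0.587 0.125 0.134]
S [197 236  19  18 218] min [ 0.375 -0.337  0.02 ] max [ 0.434 -0.28   0.054]
S [308 264  21  23 375] min [ 0.688 -0.148  0.021] max [ 0.749 -0.089  0.057]
S [202 268  29  29 652] min [ 0.489 -0.396  0.021] max [ 0.576 -0.312  0.076]
S [ 125  284   38   37 1007] min [ 0.432 -0.579  0.02 ] max [ 0.515 -0.496  0.119]
S red [391  72  17  26 218] [0.433 0.538 0.182] [0.46  0.563 0.195]
S red [196 236  20  18 119] [ 0.409 -0.309  0.021] [ 0.434 -0.278  0.054]
S red [201 268  30  29 290] [ 0.535 -0.356  0.03 ] [ 0.575 -0.312  0.076]
T [ 138  103  137   53 6720] min [0.704 0.14  0.02 ] max [0.88  0.611 0.066]
T [340 144  18  19 267] min [ 0.685 -0.145  0.02 ] max [ 0.745 -0.088  0.062]
T [274 187  51  36 978] min [ 0.478 -0.033  0.021] max [0.582 0.125 0.137]
T [406 198  26  25 501] min [ 0.485 -0.4    0.02 ] max [ 0.568 -0.312  0.083]
T [207 200  25  12  99] min [0.506 0.247 0.022] max [0.52  0.325 0.229]
T [464 213  30  26 598] min [ 0.429 -0.58   0.026] max [ 0.511 -0.497  0.123]
T [128 221  36  30 702] min [0.364 0.501 0.02 ] max [0.464 0.566 0.204]
T [396 239  18  18 205] min [ 0.371 -0.337  0.02 ] max [ 0.428 -0.279  0.062]
T [253 264  10  15  39] min [0.289 0.165 0.02 ] max [0.335 0.196 0.032]
T [ 404  295  207   99 9659] min [ 0.1   -0.677  0.292] max [ 0.258 -0.172  0.838]
T red [406 198  26  25 308] [ 0.527 -0.354  0.034] [ 0.572 -0.312  0.083]
T red [128 221  19  29 249] [0.417 0.54  0.187] [0.452 0.629 0.204]
T red [396 239  18  17 161] [ 0.4   -0.308  0.026] [ 0.429 -0.279  0.062]
```

View pics/crop1.png

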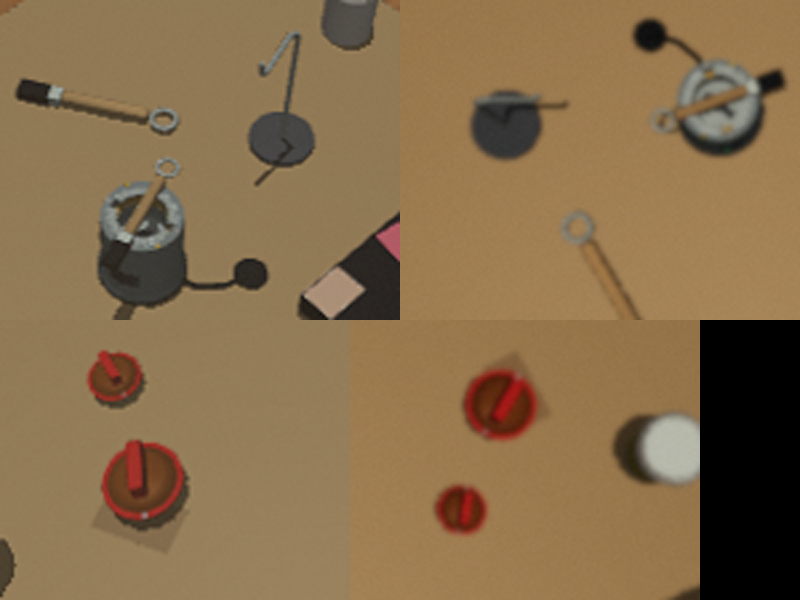

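Crop: the brush lies on the mill with its eye at upper-right (168,168) and its bristles at lower-left. The hook's tip is at (263,70), with its arm rising to the post at (297,36). The large lid's bar is at (137,465). The look-alikes are clearly the bigger bench brush and the smaller lid. I'm now fixing coarse poses.

Run:
```python
from h import *
for n in ['scene','top']:
    c=dict(np.load(f'pics/{n}.npz')); P=pmap(c); hsv=cv2.cvtColor(c['image'],cv2.COLOR_RGB2HSV)
    v,u=np.mgrid[:400,:640]
    def sel(m,z): return world(c,np.c_[u[m],v[m]],z)
    box=lambda x0,x1,y0,y1,z0,z1:(P[...,0]>x0)&(P[...,0]<x1)&(P[...,1]>y0)&(P[...,1]<y1)&(P[...,2]>z0)&(P[...,2]<z1)
    m=box(.45,.6,-.06,.13,.118,.15)&(hsv[...,1]>90)&(hsv[...,2]>70)
    p=sel(m,.129)[:,:2]; w=np.linalg.svd(p-p.mean(0),full_matrices=False)[2][0]
    s=(p-p.mean(0))@w
    print(n,'wood',m.sum(),p.mean(0).round(4),'dir',np.degrees(np.arctan2(w[1],w[0])).round(1),'len',np.ptp(s).round(3), 'mid',(p.mean(0)+w*(s.max()+s.min())/2).round(4))
    e=box(.45,.6,-.06,.13,.1,.15); q=P[e]; print(' all hi',q.min(0).round(3),q.max(0).round(3),np.median(q,0).round(3))
    m=box(.48,.56,.2,.35,.15,.25); q=P[m]; o=np.argsort(q[:,1]); print(' hook'); print(q[o][::max(1,len(o)//14)].round(3).tolist())
    m=box(.46,.6,-.42,-.3,.06,.1); p=sel(m,.072)[:,:2]; w=np.linalg.svd(p-p.mean(0),full_matrices=False)[2][0]; s=(p-p.mean(0))@w
    print(' bar',m.sum(),p.mean(0).round(4),np.degrees(np.arctan2(w[1],w[0])).round(1),np.ptp(s).round(3))
```

```text
scene wood 102 [0.5334 0.0559] dir 113.0 len 0.114 mid [0.5302 0.0634]
 all hi [ 0.481 -0.034  0.1  ] [0.586 0.125 0.134] [0.541 0.041 0.116]
 hook
[[0.522, 0.245, 0.216], [0.521, 0.248, 0.199], [0.524, 0.25, 0.2], [0.523, 0.261, 0.192], [0.516, 0.267, 0.195], [0.519, 0.272, 0.203], [0.517, 0.279, 0.205], [0.519, 0.285, 0.212], [0.519, 0.29, 0.213], [0.515, 0.298, 0.217], [0.514, 0.302, 0.223], [0.518, 0.312, 0.219], [0.516, 0.316, 0.205], [0.517, 0.317, 0.163], [0.515, 0.318, 0.175], [0.51, 0.319, 0.171], [0.514, 0.32, 0.196]]
 bar 114 [ 0.5346 -0.3542] -30.0 0.058
top wood 123 [0.5288 0.0511] dir 114.2 len 0.137 mid [0.5365 0.034 ]
 all hi [ 0.482 -0.033  0.1  ] [0.582 0.125 0.137] [0.532 0.044 0.118]
 hook
[[0.519, 0.247, 0.222], [0.516, 0.254, 0.199], [0.517, 0.261, 0.191], [0.512, 0.265, 0.2], [0.516, 0.269, 0.198], [0.517, 0.274, 0.206], [0.51, 0.279, 0.211], [0.514, 0.282, 0.208], [0.516, 0.287, 0.216], [0.515, 0.292, 0.219], [0.51, 0.296, 0.213], [0.514, 0.301, 0.222], [0.514, 0.307, 0.222], [0.509, 0.314, 0.214], [0.51, 0.317, 0.185], [0.506, 0.32, 0.17]]
 bar 89 [ 0.5254 -0.3533] 148.5 0.057
```

```bash
cat >> h.py <<'E'
def plan(wps,start=None):
    """wps: list of (x,y,z,yaw_deg,n[,pitchtilt]); prints rows in play_rows units from the present pose"""
    s=arm.state(); p=np.array(s['position']); q=Rot(s['tcp_rot'])
    if start is not None: p=np.array(start[:3],float); q=R.from_euler('xyz',[np.pi,0,np.radians(start[3])]).as_matrix()
    for x,y,z,yaw,n in wps:
        t=np.array([x,y,z]); Q=R.from_euler('xyz',[np.pi,0,np.radians(yaw)]).as_matrix(); out=[]
        for i in range(n):
            k=n-i
            dw=R.from_matrix(q.T@Q).as_rotvec()/k
            d=q.T@(t-p)/k
            row=np.r_[(d/.04).round(2),(dw/.12).round(2)]
            p=p+q@row[:3]*.04; q=q@R.from_rotvec(row[3:]*.12).as_matrix(); out.append(' '.join(f'{v:g}' for v in row+0.0))
        print('; '.join(out),' #max',0)
E
python3 - <<'E'
from h import *
plan([(.30,-.37,.31,45,7),(.532,.05,.30,113.5,13)])
E
```

```text
0.6 -0.64 -0.43 0 0 -0.55; 0.64 -0.6 -0.43 0 0 -0.55; 0.68 -0.55 -0.43 0 0 -0.55; 0.71 -0.51 -0.43 0 0 -0.55; 0.74 -0.46 -0.43 0 0 -0.55; 0.77 -0.41 -0.43 -0.01 0 -0.56; 0.8 -0.36 -0.44 0 0 -0.55  #max 0
0.89 -0.26 0.02 0 0 -0.77; 0.91 -0.17 0.02 0 0 -0.77; 0.92 -0.09 0.02 0 0 -0.77; 0.92 0 0.02 0 0 -0.77; 0.92 0.08 0.02 0 0 -0.77; 0.91 0.17 0.02 0 0 -0.76; 0.89 0.25 0.02 0 0 -0.77; 0.86 0.33 0.02 0 0 -0.76; 0.83 0.4 0.02 0 0 -0.77; 0.79 0.48 0.02 0 0 -0.76; 0.74 0.55 0.02 0 0 -0.77; 0.68 0.62 0.02 0 0 -0.76; 0.63 0.67 0.02 0 0 -0.77  #max 0
```

Emit:
play_rows:
  rows: "0.6 -0.64 -0.43 0 0 -0.55; 0.64 -0.6 -0.43 0 0 -0.55; 0.68 -0.55 -0.43 0 0 -0.55; 0.71 -0.51 -0.43 0 0 -0.55; 0.74 -0.46 -0.43 0 0 -0.55; 0.77 -0.41 -0.43 0 0 -0.56; 0.8 -0.36 -0.44 0 0 -0.55; 0.89 -0.26 0.02 0 0 -0.77; 0.91 -0.17 0.02 0 0 -0.77; 0.92 -0.09 0.02 0 0 -0.77; 0.92 0 0.02 0 0 -0.77"
  hand: 100

```text
clock: 1.2
position: [0.3718, -0.2394, 0.3073]
tcp_rot: [-3.141, 0.0, 1.158]
wrist_force: [0.2, 0.6, -0.3]
opening: 0.0559
grasp_force: 0.0
```

Emit:
play_rows:
  rows: "0.92 0.08 0.02 0 0 -0.77; 0.91 0.17 0.02 0 0 -0.76; 0.89 0.25 0.02 0 0 -0.77; 0.86 0.33 0.02 0 0 -0.76; 0.83 0.4 0.02 0 0 -0.77; 0.79 0.48 0.02 0 0 -0.76; 0.74 0.55 0.02 0 0 -0.77; 0.68 0.62 0.02 0 0 -0.76; 0.63 0.67 0.02 0 0 -0.77; 0 0 0 0 0 0"

```text
clock: 2.2
position: [0.5327, 0.055, 0.2996]
tcp_rot: [3.141, -0.003, 1.991]
wrist_force: [0.4, 0.0, -0.3]
opening: 0.0554
grasp_force: 0.0
```

Run:
```python
from h import *
s=arm.state(); print(s['position'],np.degrees(s['tcp_rot']),s['clock'],s['q'],s['opening'],s['wrist_force'])
c=cap('wrist'); print(c['eye'],np.degrees(c['orientation']),c['camera_matrix'],c['dist'])
cv2.imwrite('pics/w1.png',c['image'][...,::-1])
```

```text
[0.53268141 0.05500399 0.29955889] [179.96708465  -0.18556142 114.05218685] 2.2 [ 0.30508614  0.28704065 -0.65682637  1.57386251  0.17510783  1.34122812
  0.04794916] 0.05542348487834647 [ 0.4124604   0.01895881 -0.33985075]
[0.4980868  0.13220541 0.49449316] [1.62150863e+02 3.23015896e-02 2.40607844e+01] [[318.37434952   0.         320.50703659]
 [  0.         318.37434952 197.11806557]
 [  0.           0.           1.        ]] [-0.01089428  0.          0.          0.          0.        ]
```

View pics/w1.png

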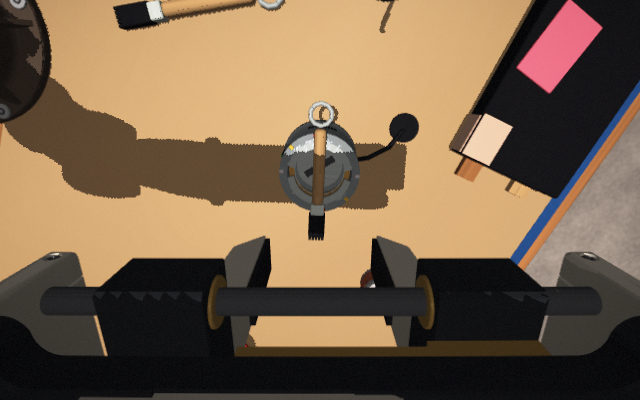

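The wrist view shows the brush with its eye at (321,113), handle (319,165) and bristles (316,225). The mill rim is around (319,165) and the grippers are at the bottom. Next I measure by rays.

Run:
```python
from h import *
c=dict(np.load('pics/wrist.npz')); hsv=cv2.cvtColor(c['image'],cv2.COLOR_RGB2HSV)
im=c['image'].astype(int)
print('eye',world(c,[[321,113]],.122).round(4),'depth pt handle',world(c,[[319,165]]).round(4))
m=np.zeros((400,640),bool); m[120:212,300:335]=True
m&=(hsv[...,1]>90)&(hsv[...,2]>90)
P=pmap(c); m&=P[...,2]>.11
v,u=np.where(m); p=world(c,np.c_[u,v],.129)[:,:2]
w=np.linalg.svd(p-p.mean(0),full_matrices=False)[2][0]; s=(p-p.mean(0))@w
print(m.sum(),p.mean(0),np.degrees(np.arctan2(w[1],w[0])),np.ptp(s),p.mean(0)+w*(s.max()+s.min())/2)
print('bristle end',world(c,[[316,239]],.129),'wood end px',v.min(),v.max(), world(c,[[320,v.min()],[316.5,v.max()]],.129))
# rim points by depth
m=(abs(P[...,2]-.115)<.006)&(abs(P[...,0]-.53)<.07)&(abs(P[...,1]-.04)<.07); v,u=np.where(m)
pts=np.c_[u,v].astype(np.float32); h=cv2.convexHull(P[m][:,:2].astype(np.float32)); print('rim circ',cv2.minEnclosingCircle(h))
crop=cv2.resize(c['image'][95:245,265:415],(600,600),interpolation=cv2.INTER_CUBIC); cv2.imwrite('pics/w1c.png',crop[...,::-1])
```

```text
eye [[0.5065 0.1143 0.122 ]] depth pt handle [[0.5281 0.0601 0.1299]]
589 [0.52613128 0.06482268] -67.27202137339559 0.09856120786632674 [0.53120581 0.05270825]
bristle end [[ 0.56329604 -0.02827026  0.129     ]] wood end px 129 211 [[0.5124245  0.09818485 0.129     ]
 [0.54868072 0.00636533 0.129     ]]
rim circ ((0.5302171111106873, 0.051861219108104706), 0.05572992563247681)
```

View pics/w1c.png

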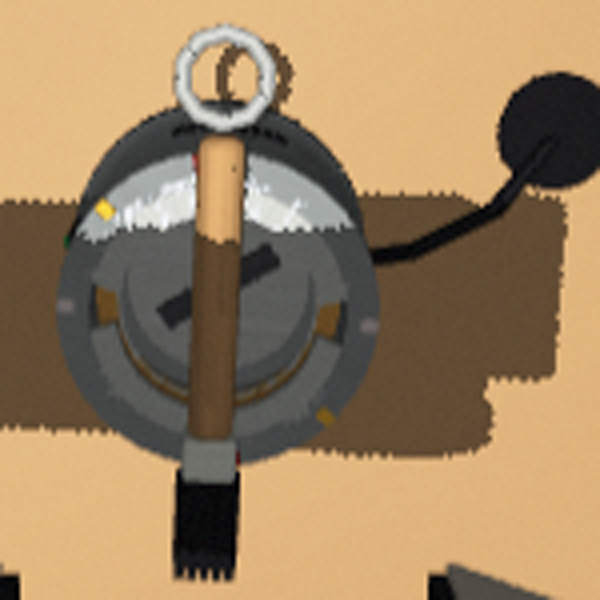

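Run:
```python
from h import *
c=dict(np.load('pics/wrist.npz'))
w=world(c,[[281.25,171.3],[357.5,176.3],[291.3,147.5],[346.3,198.7]],.115); print(w.round(4))
for i in (0,2): d=w[i]-w[i+1]; print(w[i:i+2].mean(0).round(4),np.linalg.norm(d[:2])/2,np.degrees(np.arctan2(d[1],d[0])))
plan([(.531,.052,.15,112,5),(.531,.052,.119,112,2)])
```

```text
[[0.4905 0.0312 0.115 ]
 [0.5782 0.0635 0.115 ]
 [0.4906 0.0631 0.115 ]
 [0.5781 0.0318 0.115 ]]
[0.5343 0.0474 0.115 ] 0.04675392002712875 -159.78276881544468
[0.5343 0.0475 0.115 ] 0.04648452812726102 160.34149729368102
0 -0.01 0.75 0 0 0.05; 0 0 0.75 0 0 0.05; 0 -0.01 0.75 0 -0.01 0.05; 0 0 0.74 0 0 0.05; 0 -0.01 0.75 -0.01 -0.01 0.06  #max 0
0 0 0.39 0 0 0; 0 0 0.38 0 0 0  #max 0
```

Emit:
play_rows:
  rows: "0 -0.01 0.75 0 0 0.05; 0 0 0.75 0 0 0.05; 0 -0.01 0.75 0 0 0.05; 0 0 0.74 0 0 0.05; 0 -0.01 0.75 0 0 0.06; 0 0 0.39 0 0 0; 0 0 0.38 0 0 0; 0 0 0 0 0 0"

```text
clock: 3.05
position: [0.5292, 0.0474, 0.1179]
tcp_rot: [-3.137, -0.0, 1.948]
wrist_force: [-0.5, -0.3, 0.6]
opening: 0.0559
grasp_force: 0.0
```

Emit:
play_rows:
  rows: "0 0 0 0 0 0; 0 0 0 0 0 0; 0 0 0 0 0 0; 0 0 0 0 0 0; 0 0 0 0 0 0"
  hand: 255
  force: 30

```text
clock: 3.55
position: [0.5312, 0.0493, 0.1202]
tcp_rot: [3.141, 0.0, 1.95]
wrist_force: [0.2, 0.0, -0.4]
opening: 0.0206
grasp_force: 0.0
```

Emit:
play_rows:
  rows: "0 0 0 0 0 0; 0 0 0 0 0 0; 0 0 0 0 0 0"

```text
clock: 3.85
position: [0.531, 0.0493, 0.1198]
tcp_rot: [-3.142, 0.0, 1.95]
wrist_force: [-0.7, -0.5, 0.1]
opening: 0.0005
grasp_force: 0.0
```

Run:
```python
from h import *
plan([(.531,.049,.25,111.7,5),(.528,.177,.255,96,5)])
```

```text
0 0 -0.65 0 0 0; 0 0 -0.65 0 0 0; 0 0 -0.65 0 0 0; 0 0 -0.65 0 0 0; -0.01 0 -0.65 0 0 0  #max 0
0.6 0.22 -0.03 0 0 0.46; 0.61 0.19 -0.02 0 0 0.46; 0.62 0.16 -0.03 0 0 0.46; 0.63 0.12 -0.02 0 0 0.45; 0.64 0.08 -0.03 0 0 0.46  #max 0
```

The fingers shut on nothing, so I'll look.

Run:
```python
from h import *
c=cap('wrist'); 
cv2.imwrite('pics/w2.png',c['image'][0:330,150:490][...,::-1])
s=cap('scene'); cv2.imwrite('pics/s2.png',cv2.resize(s['image'][110:230,265:415],(600,480),interpolation=cv2.INTER_CUBIC)[...,::-1])
a=cv2.resize(c['image'][40:330,150:490],(400,341)); b=cv2.resize(s['image'][110:230,265:415],(400,341),interpolation=cv2.INTER_CUBIC)
cv2.imwrite('pics/m2.png',np.hstack([a,b])[...,::-1])
```

```text
(no output)
```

View pics/m2.png

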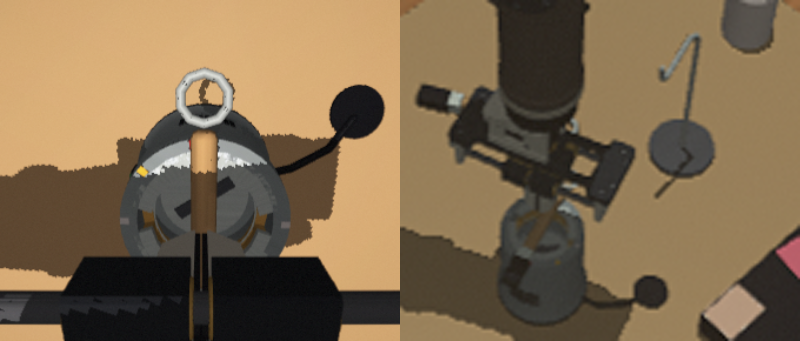

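Run:
```python
from h import *
s=arm.state(); print(s['position'],s['opening'],s['grasp_force'],s['wrist_force'],s['clock'])
c=dict(np.load('pics/wrist.npz'));P=pmap(c)
# crop px -> full: x=150+px*.85, y=40+py*.85
for px,py in [(203,140),(203,160),(203,190),(203,215),(203,230),(201,245),(190,265),(213,265),(201,265),(150,290),(180,73),(228,97),(205,123),(150,240)]:
    u,v=round(150+px*.85),round(40+py*.85); print(px,py,P[v,u].round(4),c['image'][v,u])
```

```text
[0.53095417 0.04930143 0.11980058] 0.00028774683799115506 0.0 [0.33787773 0.34429742 0.35636031] 3.95
203 140 [0.5141 0.0949 0.1297] [226 176 115]
203 160 [0.5178 0.0855 0.1302] [224 176 116]
203 190 [0.524  0.0701 0.1296] [94 68 45]
203 215 [0.5293 0.0571 0.1293] [92 68 44]
203 230 [0.5328 0.0484 0.1283] [94 69 46]
201 245 [0.5347 0.0401 0.1287] [69 51 35]
190 265 [0.523  0.0583 0.1867] [61 57 53]
213 265 [0.52   0.0849 0.2314] [14 14 15]
201 265 [0.5392 0.0288 0.1291] [67 50 32]
150 290 [0.5068 0.0791 0.2415] [10 11 13]
180 73 [4.864e-01 1.151e-01 2.000e-04] [222 179 125]
228 97 [0.5178 0.1187 0.1236] [215 216 210]
205 123 [0.5119 0.1021 0.1247] [214 216 211]
150 240 [0.5085 0.0256 0.1153] [87 87 85]
```

Emit:
play_rows:
  rows: "0 0 -0.25 0 0 0; 0 0 -0.25 0 0 0; 0 0 -0.25 0 0 0; 0 0 0 0 0 0"

```text
clock: 4.35
position: [0.5322, 0.0497, 0.1519]
tcp_rot: [3.138, 0.001, 1.95]
wrist_force: [-0.0, 1.0, -0.4]
opening: 0.0007
grasp_force: 0.0
```

Run:
```python
from h import *
s=arm.state(); print(s['position'],s['opening'],s['grasp_force'],s['wrist_force'],s['clock'])
c=cap('wrist');P=pmap(c)
m=(abs(P[...,0]-.53)<.06)&(abs(P[...,1]-.07)<.07)&(P[...,2]>.122)&(P[...,2]<.2)
v,u=np.where(m); print(m.sum(),v.min(),v.max(),u.min(),u.max()); 
for y in range(v.min(),v.max(),8): q=P[y][m[y]]; print(y,np.median(q,0).round(4),len(q), u[v==y].min(),u[v==y].max())
cv2.imwrite('pics/w3.png',c['image'][...,::-1])
```

```text
[0.53219509 0.04966609 0.15185927] 0.0006751298442350797 0.0 [-0.03868299  0.99076322 -0.44948417] 4.35
2955 97 249 289 348
97 [0.5015 0.1268 0.1226] 2 320 322
105 [0.5022 0.1215 0.1241] 29 305 336
113 [0.4972 0.1139 0.1238] 17 300 341
121 [0.5074 0.1122 0.1237] 14 301 341
129 [0.5091 0.1071 0.1239] 18 302 339
137 [0.5114 0.1022 0.1241] 25 309 333
145 [0.5132 0.0976 0.1268] 17 313 329
153 [0.5148 0.0926 0.1285] 20 311 330
161 [0.5169 0.0874 0.1285] 20 311 330
169 [0.519  0.0821 0.1289] 20 311 330
177 [0.5212 0.0767 0.1284] 20 311 330
185 [0.523  0.0712 0.1281] 19 311 330
193 [0.5256 0.0656 0.1283] 20 311 330
201 [0.5278 0.0601 0.1287] 18 312 330
209 [0.53   0.0545 0.1288] 18 312 329
217 [0.5322 0.0488 0.1287] 18 312 329
225 [0.5347 0.0428 0.1287] 18 312 329
233 [0.5367 0.0367 0.1284] 17 312 329
241 [0.528  0.0594 0.1946] 40 301 340
```

Run:
```python
from h import *
c=dict(np.load('pics/wrist.npz'));P=pmap(c); s=arm.state(); p=np.array(s['position']);q=Rot(s['tcp_rot'])
L=(P-p)@q   # tool frame
print('eye tool',(np.array(c['eye'])-p)@q)
for v in range(228,300,6): print(v,[tuple((L[v,u]*1000).round().astype(int)) for u in (280,296,304,308,312,316,320,324,328,332,336,344,360)])
```

```text
eye tool [ 0.08531867  0.0002488  -0.19556213]
228 [(np.int64(-16), np.int64(-32), np.int64(37)), (np.int64(-26), np.int64(-21), np.int64(58)), (np.int64(-39), np.int64(-16), np.int64(89)), (np.int64(-40), np.int64(-12), np.int64(92)), (np.int64(-11), np.int64(-6), np.int64(24)), (np.int64(-9), np.int64(-3), np.int64(22)), (np.int64(-10), np.int64(0), np.int64(23)), (np.int64(-9), np.int64(3), np.int64(22)), (np.int64(-11), np.int64(6), np.int64(25)), (np.int64(-40), np.int64(12), np.int64(91)), (np.int64(-40), np.int64(15), np.int64(91)), (np.int64(-36), np.int64(23), np.int64(83)), (np.int64(-16), np.int64(31), np.int64(36))]
234 [(np.int64(-21), np.int64(-32), np.int64(36)), (np.int64(-27), np.int64(-20), np.int64(49)), (np.int64(-31), np.int64(-14), np.int64(58)), (np.int64(-40), np.int64(-11), np.int64(78)), (np.int64(-16), np.int64(-6), np.int64(25)), (np.int64(-14), np.int64(-3), np.int64(21)), (np.int64(-14), np.int64(0), np.int64(22)), (np.int64(-15), np.int64(3), np.int64(22)), (np.int64(-15), np.int64(6), np.int64(24)), (np.int64(-41), np.int64(11), np.int64(80)), (np.int6
[... 5352 characters left out ...]
t64(-124)), (np.int64(37), np.int64(6), np.int64(-124)), (np.int64(37), np.int64(11), np.int64(-124))]
294 [(np.int64(37), np.int64(-10), np.int64(-127)), (np.int64(37), np.int64(-6), np.int64(-126)), (np.int64(37), np.int64(-4), np.int64(-126)), (np.int64(37), np.int64(-3), np.int64(-127)), (np.int64(34), np.int64(-2), np.int64(-123)), (np.int64(31), np.int64(-1), np.int64(-118)), (np.int64(31), np.int64(0), np.int64(-118)), (np.int64(31), np.int64(1), np.int64(-118)), (np.int64(34), np.int64(2), np.int64(-122)), (np.int64(37), np.int64(3), np.int64(-126)), (np.int64(37), np.int64(4), np.int64(-126)), (np.int64(37), np.int64(6), np.int64(-126)), (np.int64(37), np.int64(10), np.int64(-126))]
```

The wrist depth puts the fingertips about 40 mm behind the reported TCP. I'll refine that figure and cross-check it with the fixed cameras.

Run:
```python
from h import *
c=dict(np.load('pics/wrist.npz'));P=pmap(c); s=arm.state(); p=np.array(s['position']);q=Rot(s['tcp_rot'])
L=(P-p)@q
for v in range(235,241): print(v,(L[v,[306,313,320,327,334]]*1000).round().astype(int).tolist())
for n in ['scene','top']:
    c=cap(n); L=(pmap(c)-p)@q
    m=(abs(L[...,1])<.03)&(abs(L[...,0])<.03)&(L[...,2]<.015)&(L[...,2]>-.3); z=np.sort(L[m][:,2]); print(n,m.sum(),z[-12:].round(3))
    m=(abs(L[...,1])<.11)&(abs(L[...,0])<.045)&(L[...,2]<.015)&(L[...,2]>-.3);q2=L[m]; print(np.histogram(q2[:,2],np.arange(-.2,.02,.01)))
    i=q2[np.argsort(-q2[:,2])[:8]]; print(i.round(3).tolist())
```

```text
235 [[-32, -12, 59], [-16, -5, 23], [-16, 0, 23], [-15, 5, 22], [-33, 12, 60]]
236 [[-31, -12, 53], [-17, -5, 23], [-17, 0, 23], [11, 4, -37], [-33, 12, 58]]
237 [[-31, -12, 52], [12, -4, -39], [-17, 0, 22], [11, 4, -39], [-33, 12, 56]]
238 [[-33, -12, 53], [12, -4, -41], [-17, 0, 21], [12, 4, -41], [-33, 12, 53]]
239 [[12, -7, -42], [12, -4, -42], [10, 0, -38], [12, 4, -42], [12, 7, -41]]
240 [[12, -7, -43], [12, -4, -43], [10, 0, -40], [12, 4, -43], [11, 7, -42]]
scene 535 [-0.047 -0.046 -0.046 -0.045 -0.044 -0.044 -0.043 -0.042 -0.041 -0.04
 -0.04  -0.038]
(array([ 51,   8,  28,  46,  91, 663, 123, 218, 155,  33,   0,   0,   7,
        20,  27,  14,   2,   0,   0,   0,   0]), array([-2.00000000e-01, -1.90000000e-01, -1.80000000e-01, -1.70000000e-01,
       -1.60000000e-01, -1.50000000e-01, -1.40000000e-01, -1.30000000e-01,
       -1.20000000e-01, -1.10000000e-01, -1.00000000e-01, -9.00000000e-02,
       -8.00000000e-02, -7.00000000e-02, -6.00000000e-02, -5.00000000e-02,
       -4.00000000e-02, -3.00000000e-02, -2.00000000e-02, -1.00000000e-02,
        1.66533454e-16,  1.00000000e-02]))
[[-0.008, -0.0, -0.038], [-0.009, 0.007, -0.04], [-0.011, -0.005, -0.04], [-0.011, 0.005, -0.041], [-0.011, -0.002, -0.042], [-0.01, 0.011, -0.043], [-0.01, 0.004, -0.044], [-0.01, -0.003, -0.044]]
top 0 []
(array([0, 0, 0, 0, 0, 1, 0, 0, 0, 0, 0, 0, 0, 0, 0, 0, 0, 0, 0, 0, 0]), array([-2.00000000e-01, -1.90000000e-01, -1.80000000e-01, -1.70000000e-01,
       -1.60000000e-01, -1.50000000e-01, -1.40000000e-01, -1.30000000e-01,
       -1.20000000e-01, -1.10000000e-01, -1.00000000e-01, -9.00000000e-02,
       -8.00000000e-02, -7.00000000e-02, -6.00000000e-02, -5.00000000e-02,
       -4.00000000e-02, -3.00000000e-02, -2.00000000e-02, -1.00000000e-02,
        1.66533454e-16,  1.00000000e-02]))
[[0.037, -0.089, -0.145]]
```

The scene camera agrees: the real fingertips sit 38 mm short of the reported TCP. So I command z 38 mm lower. I open and descend to a reported z of 0.081.

Emit:
play_rows:
  rows: "0 0 0 0 0 0; 0 0 0 0 0 0; 0 0 0 0 0 0; 0 0 0 0 0 0; 0 0 0.5 0 0 0; 0 0 0.5 0 0 0; 0 0 0.4 0 0 0; 0 0 0.37 0 0 0; 0 0 0 0 0 0; 0 0 0 0 0 0"
  hand: 110

```text
clock: 5.5
position: [0.531, 0.0494, 0.0789]
tcp_rot: [-3.141, -0.0, 1.95]
wrist_force: [-1.2, 0.2, 0.4]
opening: 0.0524
grasp_force: 0.0
```

Emit:
play_rows:
  rows: "0 0 0 0 0 0; 0 0 0 0 0 0; 0 0 0 0 0 0; 0 0 0 0 0 0; 0 0 0 0 0 0; 0 0 0 0 0 0; 0 0 0 0 0 0"
  hand: 255

```text
clock: 6.2
position: [0.531, 0.0493, 0.0791]
tcp_rot: [3.142, 0.0, 1.95]
wrist_force: [0.7, -0.6, -0.0]
opening: 0.0138
grasp_force: 30.0
```

Run:
```python
from h import *
s=arm.state(); print(s['position'],s['opening'],s['grasp_force'],s['wrist_force'],s['clock'])
p=s['position']
plan([(p[0],p[1],.215,111.7,4),(.528,.177,.215,96,4)])
```

```text
[0.53100307 0.04928968 0.07905735] 0.01375074093319515 30.000133216381073 [ 0.65777703 -0.56176686 -0.01761879] 6.2
0 0 -0.85 0 0 0; 0 0 -0.85 0 0 0; 0 0 -0.85 0 0 0; 0 0 -0.85 0 0 0  #max 0
0.75 0.28 0 0 0 0.57; 0.77 0.23 0 0 0 0.57; 0.78 0.17 0 0 0 0.57; 0.78 0.12 0 0 0 0.58  #max 0
```

Emit:
play_rows:
  rows: "0 0 -0.85 0 0 0; 0 0 -0.85 0 0 0; 0 0 -0.85 0 0 0; 0 0 -0.85 0 0 0; 0.75 0.28 0 0 0 0.57; 0.77 0.23 0 0 0 0.57; 0.78 0.17 0 0 0 0.57; 0.78 0.12 0 0 0 0.58; 0 0 0 0 0 0; 0 0 0 0 0 0"

```text
clock: 7.2
position: [0.5277, 0.1776, 0.2148]
tcp_rot: [-3.141, 0.0, 1.678]
wrist_force: [-0.2, -0.8, -0.1]
opening: 0.0136
grasp_force: 30.0
```

Run:
```python
from h import *
s=arm.state(); print(s['position'],s['tcp_rot'],s['opening'],s['grasp_force'],s['clock'])
c=cap('wrist'); 
cv2.imwrite('pics/w4.png',cv2.resize(c['image'][40:240,200:440],(720,600),interpolation=cv2.INTER_CUBIC)[...,::-1])
P=pmap(c)
m=(abs(P[...,0]-.52)<.06)&(P[...,1]>.19)&(P[...,1]<.34)&(P[...,2]>.17)&(P[...,2]<.3)
for lo,hi in [(.235,.3),(.17,.235)]:
    v,u=np.where(m&(P[...,2]>lo)&(P[...,2]<=hi)); print(lo,len(v)); 
    q=P[v,u]; o=np.argsort(v)[::max(1,len(v)//14)]
    for i in o: print(u[i],v[i],q[i].round(4))
```

```text
[0.52766033 0.17761325 0.21484825] [-3.14123003e+00  2.01160613e-04  1.67793434e+00] 0.01364897693994079 29.999881982803345 7.2
0.235 4663
318 99 [0.5172 0.2598 0.2582]
341 109 [0.5281 0.2566 0.2599]
341 120 [0.5287 0.2517 0.2592]
300 135 [0.5105 0.2428 0.2587]
306 149 [0.5139 0.2365 0.2586]
339 157 [0.5301 0.2343 0.2577]
320 173 [0.5217 0.2271 0.2645]
306 185 [0.5156 0.2191 0.2594]
332 196 [0.5286 0.2162 0.2638]
330 208 [0.5284 0.2101 0.2639]
328 220 [0.5281 0.2042 0.2652]
325 232 [0.5274 0.1972 0.264 ]
340 242 [0.5361 0.1903 0.2593]
354 253 [0.5422 0.1908 0.271 ]
347 287 [0.5366 0.19   0.2994]
0.17 1310
315 0 [0.5101 0.3087 0.2185]
317 7 [0.5116 0.3048 0.2216]
320 14 [0.5136 0.3016 0.2222]
322 21 [0.5149 0.2987 0.2212]
324 28 [0.5163 0.2961 0.2178]
327 35 [0.5183 0.2935 0.2133]
316 43 [0.5127 0.2888 0.2135]
318 50 [0.5141 0.2856 0.2116]
318 58 [0.5145 0.2816 0.2091]
324 66 [0.5184 0.2779 0.2067]
318 75 [0.5154 0.2727 0.2039]
324 83 [0.5195 0.2687 0.199 ]
318 92 [0.5163 0.263  0.1962]
321 112 [0.5195 0.252  0.2171]
319 121 [0.5188 0.2466 0.2151]
```

View pics/w4.png

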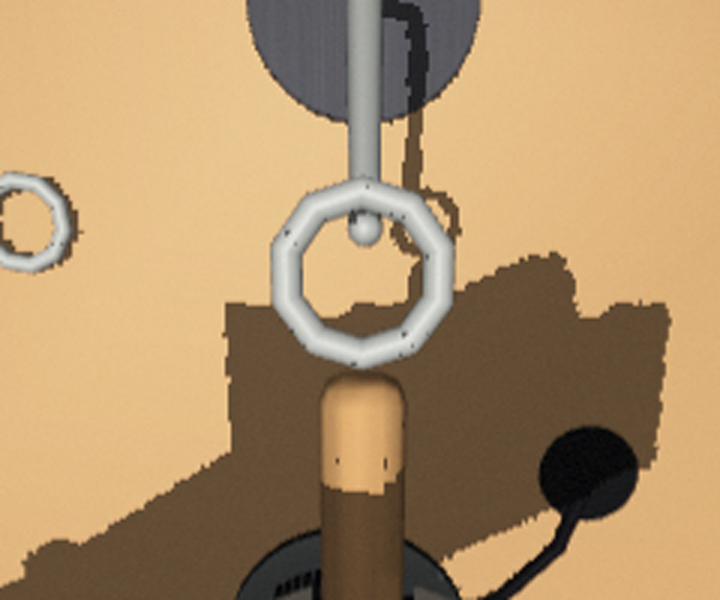

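The wrist crop shows the hook tip at crop (366,232), inside the wire eye whose centre is (363,272), with the arm running in line. The eye is well placed, so I nudge 2 mm forward and lower.

Emit:
play_rows:
  rows: "0.05 0 0.3 0 0 0; 0 0 0.3 0 0 0; 0 0 0.3 0 0 0; 0 0 0.3 0 0 0; 0 0 0.1 0 0 0; 0 0 0 0 0 0; 0 0 0 0 0 0"

```text
clock: 7.95
position: [0.528, 0.1791, 0.1632]
tcp_rot: [3.141, -0.0, 1.675]
wrist_force: [-0.6, 0.1, -0.0]
opening: 0.0136
grasp_force: 30.0
```

Emit:
play_rows:
  rows: "0 0 0.05 0 0 0; 0 0 0.05 0 0 0; 0 0 0 0 0 0; 0 0 0 0 0 0"

```text
clock: 8.35
position: [0.5278, 0.1789, 0.1591]
tcp_rot: [3.141, 0.0, 1.675]
wrist_force: [-0.3, -0.1, 0.1]
opening: 0.0136
grasp_force: 30.0
```

Emit:
play_rows:
  rows: "0 0 0.05 0 0 0; 0 0 0.05 0 0 0; 0 0 0 0 0 0; 0 0 0 0 0 0"

```text
clock: 8.75
position: [0.5278, 0.1789, 0.155]
tcp_rot: [-3.142, 0.0, 1.675]
wrist_force: [0.1, 0.7, 0.4]
opening: 0.0134
grasp_force: 30.0
```

Run:
```python
from h import *
c=cap('wrist'); P=pmap(c)
m=(abs(P[...,0]-.52)<.03)&(P[...,1]>.21)&(P[...,1]<.28)&(P[...,2]>.17)
v,u=np.where(m)
for y in range(v.min(),v.max(),6):
    k=np.where(m[y])[0]; print(y,[ (int(i),*(P[y,i]*1000).round().astype(int).tolist()) for i in k[::max(1,len(k)//5)]])
```

```text
0 [(61, 519, 264, 350), (96, 519, 264, 350), (135, 519, 264, 350), (380, 519, 264, 350)]
6 [(60, 519, 264, 350)]
12 [(83, 519, 264, 350)]
18 [(151, 519, 264, 350), (571, 519, 264, 350)]
24 [(492, 519, 264, 350), (621, 519, 264, 350)]
30 [(592, 519, 264, 350)]
36 [(120, 519, 264, 350), (282, 519, 264, 350)]
42 [(604, 519, 264, 350)]
48 [(59, 519, 264, 350), (158, 519, 264, 350), (175, 519, 264, 350)]
54 [(48, 519, 264, 350), (313, 514, 279, 205), (316, 515, 279, 208), (319, 516, 279, 208), (322, 517, 279, 207), (325, 519, 279, 206), (328, 520, 280, 203)]
60 [(116, 519, 264, 350), (314, 514, 277, 205), (317, 516, 277, 206), (320, 517, 277, 205), (323, 518, 277, 205), (326, 519, 277, 205)]
66 [(248, 519, 264, 350), (314, 515, 274, 203), (317, 516, 274, 204), (320, 517, 275, 204), (323, 518, 275, 204), (326, 520, 275, 203)]
72 [(123, 519, 264, 350), (315, 515, 272, 202), (318, 516, 272, 204), (321, 518, 272, 204), (324, 519, 273, 201), (327, 520, 273, 201)]
78 [(19, 519, 264, 350), (313, 514, 270, 199), (317, 516, 270, 202), (321, 518, 270, 201), (325, 520, 270, 199)]
84 [(313, 515, 267,
[... 4841 characters left out ...]
519, 264, 350)]
336 [(109, 519, 264, 350), (146, 519, 264, 350)]
342 [(554, 519, 264, 350)]
348 [(228, 519, 264, 350), (468, 519, 264, 350), (564, 519, 264, 350)]
354 [(91, 519, 264, 350), (231, 519, 264, 350), (236, 519, 264, 350)]
360 [(2, 519, 264, 350), (80, 519, 264, 350), (220, 519, 264, 350), (425, 519, 264, 350)]
366 [(73, 519, 264, 350), (107, 519, 264, 350), (340, 519, 264, 350)]
372 [(329, 519, 264, 350), (459, 519, 264, 350)]
378 [(10, 519, 264, 350), (38, 519, 264, 350), (366, 519, 264, 350), (463, 519, 264, 350)]
384 [(270, 519, 264, 350), (425, 519, 264, 350), (543, 519, 264, 350)]
390 [(352, 519, 264, 350)]
396 [(83, 519, 264, 350), (185, 519, 264, 350), (553, 519, 264, 350)]
```

The eye is around the tip: ring top at z 0.200, tip at 0.218 inside it. Releasing now.

Emit:
play_rows:
  rows: "0 0 0 0 0 0; 0 0 0 0 0 0; 0 0 0 0 0 0; 0 0 0 0 0 0; 0 0 0 0 0 0; 0 0 0 0 0 0; 0 0 -0.3 0 0 0; 0 0 -0.6 0 0 0; -0.5 0 -0.8 0 0 0; -0.9 0 -0.5 0 0 0; -1 0 0 0 0 0; -1 0 0 0 0 0"
  hand: 60

```text
clock: 10.0
position: [0.5426, 0.0427, 0.245]
tcp_rot: [3.139, 0.0, 1.676]
wrist_force: [1.7, 0.2, -0.3]
opening: 0.0702
grasp_force: 0.0
```

Run:
```python
from h import *
s=arm.state(); print(s['position'],np.degrees(s['tcp_rot']),s['clock'],s['q'])
c=cap('scene'); P=pmap(c)
a=cv2.resize(c['image'][100:220,310:430],(600,600),interpolation=cv2.INTER_CUBIC); cv2.imwrite('pics/s5.png',a[...,::-1])
m=(abs(P[...,0]-.52)<.05)&(P[...,1]>.16)&(P[...,1]<.35)&(P[...,2]>.025)&(P[...,2]<.3); q=P[m]
for z in np.arange(.03,.24,.02):
    k=q[(q[:,2]>z)&(q[:,2]<z+.02)]; print(z.round(2),len(k),(k.min(0).round(3),k.max(0).round(3)) if len(k) else '')
```

```text
[0.54262308 0.04272462 0.24499974] [1.79842527e+02 7.95677688e-03 9.60403490e+01] 10.0 [ 0.26477056  0.32014881 -0.57971     1.65461652  0.1853527   1.21929864
 -0.24987315]
0.03 28 (array([0.513, 0.236, 0.03 ]), array([0.533, 0.319, 0.05 ]))
0.05 33 (array([0.511, 0.237, 0.05 ]), array([0.532, 0.321, 0.069]))
0.07 33 (array([0.512, 0.238, 0.07 ]), array([0.533, 0.321, 0.09 ]))
0.09 27 (array([0.513, 0.239, 0.092]), array([0.53, 0.32, 0.11]))
0.11 29 (array([0.511, 0.243, 0.111]), array([0.53 , 0.324, 0.13 ]))
0.13 31 (array([0.512, 0.244, 0.131]), array([0.53 , 0.322, 0.15 ]))
0.15 35 (array([0.512, 0.246, 0.151]), array([0.528, 0.319, 0.17 ]))
0.17 32 (array([0.508, 0.252, 0.172]), array([0.535, 0.322, 0.19 ]))
0.19 42 (array([0.508, 0.245, 0.191]), array([0.535, 0.324, 0.21 ]))
0.21 26 (array([0.51 , 0.246, 0.21 ]), array([0.525, 0.317, 0.224]))
0.23 0
```

View pics/s5.png

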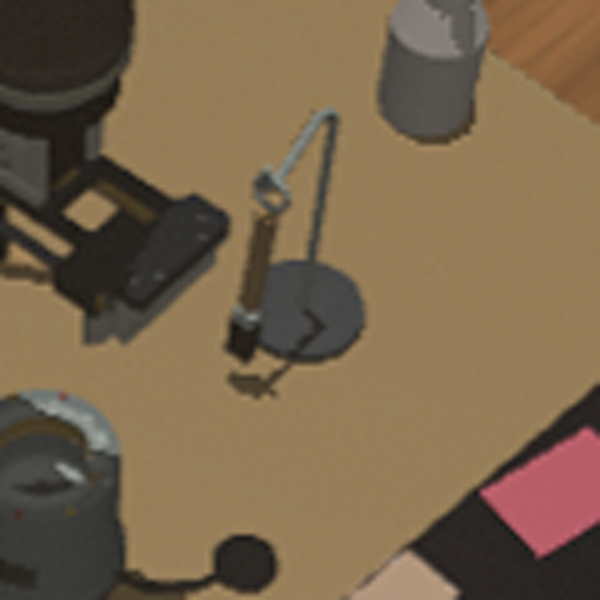

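The brush hangs from the hook's bend, bristles down (eye at crop (270,188), bristles (243,335)), clear of the gripper. Now the lid.

Run:
```python
from h import *
plan([(.530,-.354,.22,150,11)])
```

```text
-0.87 -0.12 0.06 0 0 -0.72; -0.86 -0.19 0.06 0 0 -0.72; -0.84 -0.26 0.06 0 0 -0.72; -0.82 -0.34 0.06 0 0 -0.72; -0.78 -0.4 0.06 0 0.01 -0.72; -0.75 -0.47 0.06 0 0 -0.72; -0.7 -0.53 0.06 0 0.01 -0.72; -0.65 -0.59 0.05 0 0 -0.72; -0.6 -0.65 0.06 -0.01 0 -0.72; -0.54 -0.7 0.05 0 0.01 -0.72; -0.48 -0.74 0.05 -0.01 0 -0.72  #max 0
```

Emit:
play_rows:
  rows: "-0.87 -0.12 0.06 0 0 -0.72; -0.86 -0.19 0.06 0 0 -0.72; -0.84 -0.26 0.06 0 0 -0.72; -0.82 -0.34 0.06 0 0 -0.72; -0.78 -0.4 0.06 0 0 -0.72; -0.75 -0.47 0.06 0 0 -0.72; -0.7 -0.53 0.06 0 0 -0.72; -0.65 -0.59 0.05 0 0 -0.72; -0.6 -0.65 0.06 0 0 -0.72; -0.54 -0.7 0.05 0 0 -0.72; -0.48 -0.74 0.05 0 0 -0.72; 0 0 0 0 0 0"

```text
clock: 11.25
position: [0.5295, -0.3505, 0.2173]
tcp_rot: [-3.139, -0.0, 2.62]
wrist_force: [-0.1, -0.3, -0.4]
opening: 0.07
grasp_force: 0.0
```

```bash
cat > lid.py <<'E'
from h import *
s=arm.state(); print(s['position'],np.degrees(s['tcp_rot']),s['clock'],s['q'])
c=cap('wrist'); P=pmap(c); cv2.imwrite('pics/w6.png',c['image'][...,::-1])
m=(abs(P[...,0]-.53)<.08)&(abs(P[...,1]+.354)<.08)&(P[...,2]>.064)&(P[...,2]<.085)
hsv=cv2.cvtColor(c['image'],cv2.COLOR_RGB2HSV); m&=(hsv[...,1]>100)
v,u=np.where(m); print(len(v),v.min(),v.max(),u.min(),u.max(),np.median(P[m][:,2]))
p=world(c,np.c_[u,v],.072)[:,:2]; r=cv2.minAreaRect((p*1000).astype(np.float32)); print('minrect mm',r)
w=np.linalg.svd(p-p.mean(0),full_matrices=False)[2]; print(p.mean(0),np.degrees(np.arctan2(w[0,1],w[0,0])),[np.ptp((p-p.mean(0))@a) for a in w])
E
python3 lid.py
```

```text
[ 0.5294983  -0.35053281  0.21728851] [-1.79856727e+02 -1.64693664e-02  1.50143243e+02] 11.25 [ 0.89985316  0.50846543 -0.62220634  1.46772019  0.30483208  1.26325897
  1.29469148]
664 151 198 311 324 0.07165268262649102
minrect mm ((527.5411987304688, -353.5985412597656), (14.605400085449219, 53.04669189453125), 60.18477249145508)
[ 0.52735094 -0.3533691 ] -30.103914418192716 [np.float64(0.05310806469902105), np.float64(0.014599213281143088)]
```

Run:
```python
from h import *
plan([(.5275,-.3535,.05,150.0,5),(.5275,-.3535,.009,150,3)])
```

```text
0 -0.04 0.84 0 0 0; 0 -0.03 0.84 0 0 0.01; -0.01 -0.04 0.84 0 0 0; 0 -0.03 0.84 0 0 0.01; -0.01 -0.04 0.83 0 0 0  #max 0
0 0 0.34 0 0 0; 0 0 0.34 0 0 0; 0 0.01 0.35 0 0 0  #max 0
```

Emit:
play_rows:
  rows: "0 0 0.8 0 0 0; 0 0 0.8 0 0 0; 0 0 0.8 0 0 0; 0 0 0.8 0 0 0; 0 0 0 0 0 0; 0 0 0 0 0 0; 0 0 0 0 0 0; 0 0 0 0 0 0"

```text
clock: 12.1
position: [0.5328, -0.3442, 0.092]
tcp_rot: [3.142, 0.003, 2.626]
wrist_force: [0.3, -0.2, 0.4]
opening: 0.0699
grasp_force: 0.0
```

Run:
```python
from h import *
print(arm.state()['position'],arm.state()['tcp_rot'][2])
plan([(.5275,-.3535,.05,150.0,1),(.5275,-.3535,.009,150,3)])
```

```text
[ 0.53276546 -0.34422301  0.09197846] 2.6256658847324843
0 -0.27 1.05 0 0.03 0.06  #max 0
0 0 0.34 0 0 0; 0 0 0.34 0 0 0; 0 0 0.34 0 0 0  #max 0
```

Emit:
play_rows:
  rows: "0 -0.14 0.5 0 0 0.03; 0 -0.13 0.5 0 0.03 0.03; 0 0 0.35 0 0 0; 0 0 0.35 0 0 0; 0 0 0.35 0 0 0; 0 0 0 0 0 0; 0 0 0 0 0 0"

```text
clock: 12.8
position: [0.5263, -0.3529, 0.0079]
tcp_rot: [3.141, -0.004, 2.619]
wrist_force: [-0.1, 0.6, 0.2]
opening: 0.07
grasp_force: 0.0
```

Emit:
play_rows:
  rows: "0 0 0 0 0 0; 0 0 0 0 0 0; 0 0 0 0 0 0; 0 0 0 0 0 0; 0 0 0 0 0 0; 0 0 0 0 0 0; 0 0 0 0 0 0; 0 0 0 0 0 0; 0 0 0 0 0 0"
  hand: 255
  force: 50

```text
clock: 13.7
position: [0.5259, -0.3532, 0.0078]
tcp_rot: [3.142, -0.004, 2.619]
wrist_force: [-0.2, 0.1, -0.1]
opening: 0.0159
grasp_force: 50.0
```

Run:
```python
from h import *
s=arm.state();p=s['position'];print(p,np.degrees(s['tcp_rot']),s['opening'],s['grasp_force'],s['wrist_force'])
plan([(p[0],p[1],.16,150,5),(.5343,.0474,.17,200.2,14)])
```

```text
[ 0.52594902 -0.35320819  0.0077619 ] [179.99981463  -0.21265493 150.03446235] 0.01587807193447592 49.966228008270264 [-0.20054667  0.06084376 -0.07580112]
0 0 -0.76 0 -0.01 0; 0 0 -0.76 0 -0.01 0; 0 0 -0.76 0 0 0; 0 0 -0.76 0 -0.01 0; 0.01 0 -0.77 0 0 0.01  #max 0
0.34 0.63 -0.02 0 0 -0.52; 0.31 0.65 -0.02 0 0 -0.52; 0.26 0.66 -0.02 0 0 -0.52; 0.22 0.68 -0.02 0 0 -0.52; 0.18 0.69 -0.02 0 0 -0.52; 0.14 0.7 -0.02 0 0 -0.52; 0.09 0.71 -0.02 0 0 -0.52; 0.05 0.71 -0.02 0 0 -0.52; 0 0.72 -0.01 0 0 -0.52; -0.04 0.72 -0.02 0 0 -0.53; -0.09 0.71 -0.01 0 0 -0.52; -0.13 0.7 -0.02 0 0 -0.53; -0.17 0.69 -0.01 0 0 -0.52; -0.22 0.69 -0.02 0 0 -0.53  #max 0
```

Emit:
play_rows:
  rows: "0 0 -0.76 0 0 0; 0 0 -0.76 0 -0.01 0; 0 0 -0.76 0 0 0; 0 0 -0.76 0 0 0; 0 0 -0.77 0 0 0.01; 0.34 0.63 -0.02 0 0 -0.52; 0.31 0.65 -0.02 0 0 -0.52; 0.26 0.66 -0.02 0 0 -0.52; 0.22 0.68 -0.02 0 0 -0.52; 0.18 0.69 -0.02 0 0 -0.52; 0.14 0.7 -0.02 0 0 -0.52; 0.09 0.71 -0.02 0 0 -0.52"

```text
clock: 14.9
position: [0.5307, -0.151, 0.1661]
tcp_rot: [3.141, -0.002, 3.059]
wrist_force: [1.5, 1.0, -1.1]
opening: 0.0158
grasp_force: 50.0
```

Emit:
play_rows:
  rows: "0.05 0.71 -0.02 0 0 -0.52; 0 0.72 -0.01 0 0 -0.52; -0.04 0.72 -0.02 0 0 -0.53; -0.09 0.71 -0.01 0 0 -0.52; -0.13 0.7 -0.02 0 0 -0.53; -0.17 0.69 -0.01 0 0 -0.52; -0.22 0.69 -0.02 0 0 -0.53; 0 0 0 0 0 0; 0 0 0 0 0 0; 0 0 0 0 0 0; 0 0 0 0 0 0"

```text
clock: 16.0
position: [0.5347, 0.0461, 0.1705]
tcp_rot: [3.14, -0.002, -2.79]
wrist_force: [0.2, -0.5, -1.9]
opening: 0.0158
grasp_force: 50.0
```

Run:
```python
from h import *
s=arm.state();p=s['position'];print(p,np.degrees(s['tcp_rot']),s['opening'],s['grasp_force'],s['wrist_force'],s['clock'],s['q'])
c=cap('wrist'); cv2.imwrite('pics/w7.png',cv2.resize(c['image'][80:280,190:450],(780,600),interpolation=cv2.INTER_CUBIC)[...,::-1])
```

```text
[0.53472039 0.04607954 0.17047971] [ 1.79924863e+02 -1.21065700e-01 -1.59867640e+02] 0.01580058747356073 49.96537685394287 [ 0.2330021  -0.47881163 -1.89828319] 16.0 [ 0.4761903   0.46549414 -0.91536888  1.75965864  0.40470332  1.12088933
  1.35307811]
```

View pics/w7.png

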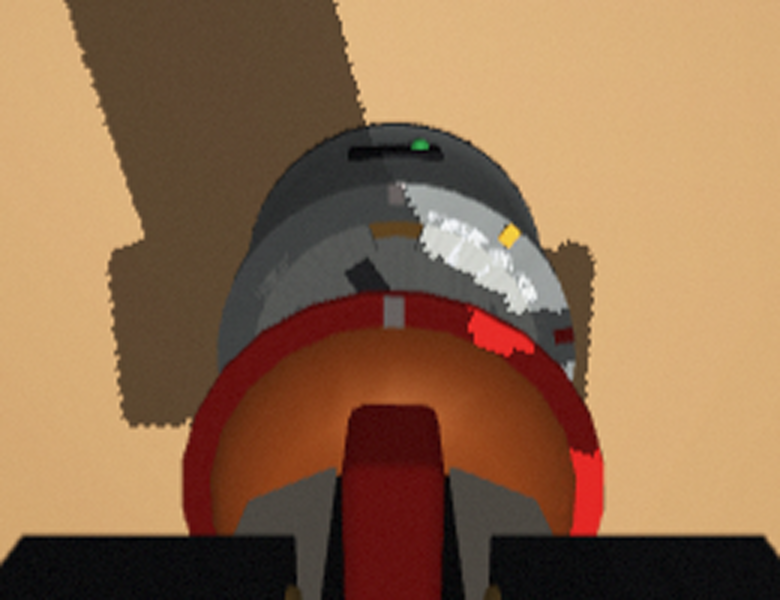

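Run:
```python
from h import *
c=dict(np.load('pics/wrist.npz')); s=arm.state(); p=np.array(s['position']);q=Rot(s['tcp_rot'])
M=np.array([.5343,.0474,.115]); P=pmap(c)
print('depth mark z',P[184,321],P[181,321], P[190,321])
zf=.1915
e=world(c,[[321.3,177.2]],zf); L=(e-p)@q; print('front edge tool mm',L*1000,'lid centre x',L[0,0]*1000-43)
l=world(c,[[190+184/3,80+480/3],[190+603/3,80+480/3]],zf); print('sides',((l-p)@q*1000).round(1))
b=world(c,[[190+343/3,80+440/3],[190+442/3,80+440/3]],.2195); print('bar',((b-p)@q*1000).round(1))
w=world(c,[[190+397/3,80+193/3],[190+510/3,80+236/3],[190+397/3,80+230/3]],.115); print('marks tool',((w-p)@q*1000).round(1),'mill centre tool',((M-p)@q*1000).round(1), w.round(4))
```

```text
depth mark z [0.50040469 0.03471197 0.19261632] [0.4988649 0.0341474 0.1922269] [0.50368427 0.0359162  0.1927015 ]
front edge tool mm [[ 39.89416594   1.30503737 -20.89531009]] lid centre x -3.105834056741074
sides [[  1.1 -40.6 -21. ]
 [  1.1  43.2 -20.9]]
bar [[ 21.8  -7.1 -48.9]
 [ 21.8   9.2 -48.9]]
marks tool [[46.9  2.2 55.6]
 [35.5 32.2 55.6]
 [37.1  2.3 55.6]] mill centre tool [-0.1  1.3 55.5] [[0.4899 0.0321 0.115 ]
 [0.4902 0.0642 0.115 ]
 [0.499  0.0355 0.115 ]]
```

The crop shows the lid mark (394,312), mill slot (397,230), white mark (397,193) and yellow mark (510,236), so the lid is in line with the slots. The lid centre needs about 2.3 mm along tool x. I shift it and lower.

Emit:
play_rows:
  rows: "0.06 0.01 0 0 0 0.07; 0 0 0.4 0 0 0; 0 0 0.4 0 0 0; 0 0 0.3 0 0 0; 0 0 0.2 0 0 0; 0 0 0.1 0 0 0; 0 0 0 0 0 0; 0 0 0 0 0 0"

```text
clock: 16.85
position: [0.5325, 0.0469, 0.1151]
tcp_rot: [3.14, -0.001, -2.797]
wrist_force: [0.3, -0.6, -1.1]
opening: 0.0157
grasp_force: 50.0
```

Emit:
play_rows:
  rows: "0 0 0.1 0 0 0; 0 0 0.1 0 0 0; 0 0 0 0 0 0; 0 0 0 0 0 0"

```text
clock: 17.25
position: [0.5322, 0.0468, 0.1066]
tcp_rot: [3.14, -0.002, -2.797]
wrist_force: [0.5, -0.9, -2.2]
opening: 0.016
grasp_force: 50.0
```

Emit:
play_rows:
  rows: "0 0 0.07 0 0 0; 0 0 0.07 0 0 0; 0 0 0.06 0 0 0; 0 0 0 0 0 0; 0 0 0 0 0 0"

```text
clock: 17.75
position: [0.5323, 0.0468, 0.0988]
tcp_rot: [3.14, -0.001, -2.797]
wrist_force: [-1.4, -0.2, 2.5]
opening: 0.0158
grasp_force: 50.0
```

Emit:
play_rows:
  rows: "0 0 0.04 0 0 0; 0 0 0.03 0 0 0; 0 0 0 0 0 0; 0 0 0 0 0 0"

```text
clock: 18.15
position: [0.5324, 0.0468, 0.0986]
tcp_rot: [-3.141, -0.001, -2.797]
wrist_force: [-13.4, -5.6, 35.7]
opening: 0.0158
grasp_force: 50.0
```

```bash
cat > home.py <<'E'
from h import *
s=arm.state(); print(s['position'],np.degrees(s['tcp_rot']),s['wrist_force'],s['moment'],s['opening'],s['clock'],s['q'][6])
c=cap('wrist'); P=pmap(c); q=Rot(s['tcp_rot']); L=(P-s['position'])@q
hsv=cv2.cvtColor(c['image'],cv2.COLOR_RGB2HSV)
cv2.imwrite('pics/wh.png',cv2.resize(c['image'][80:280,190:450],(780,600),interpolation=cv2.INTER_CUBIC)[...,::-1])
red=((hsv[...,0]<6)|(hsv[...,0]>174))&(hsv[...,1]>150)
M=np.array([.5343,.0474]); r=np.hypot(P[...,0]-M[0],P[...,1]-M[1])
f=red&(r<.043)&(r>.038)&(P[...,2]<.15)&(P[...,2]>.1); print('flange z',f.sum(),np.median(P[f][:,2]))
A=np.c_[P[f][:,:2]-M,np.ones(f.sum())]; print('plane',np.linalg.lstsq(A,P[f][:,2],rcond=None)[0])
g=(r>.0445)&(r<.0500)&(hsv[...,1]<60)&(P[...,2]<.13)&(P[...,2]>.1); print('rim z',g.sum(),np.median(P[g][:,2]))
E
python3 home.py
```

```text
[0.53241155 0.04679522 0.09857503] [-1.79968837e+02 -4.68133887e-02 -1.60263357e+02] [-13.36926065  -5.6268265   35.67344727] [-1.18388431  2.79360729 -0.03008921] 0.015794917550995907 18.15 1.268458257225245
flange z 1612 0.11963349277319539
plane [0.01027847 0.00448028 0.11977753]
rim z 2488 0.11468230230247776
```

Home is confirmed: the flange top stands 4.95 mm above the rim and is level. I ease off the push, then twist clockwise in steps.

Emit:
play_rows:
  rows: "0.02 0 -0.03 0 0 0; 0 0 -0.015 0 0 0; 0 0 0 0 0 0; 0 0 0 0 0 0"

```text
clock: 18.6
position: [0.5324, 0.0469, 0.0987]
tcp_rot: [3.14, 0.0, -2.797]
wrist_force: [-1.0, -0.5, 10.4]
opening: 0.0158
grasp_force: 50.0
```

Emit:
play_rows:
  rows: "0 0.003 0 0 0 0.5; 0 0.003 0 0 0 0.5; 0 0.003 0 0 0 0.5; 0 0.003 0 0 0 0.5; 0 0 0 0 0 0; 0 0 0 0 0 0"

```text
clock: 19.2
position: [0.5327, 0.047, 0.0987]
tcp_rot: [3.141, 0.001, -3.037]
wrist_force: [-0.4, -1.5, 8.8]
opening: 0.0159
grasp_force: 50.0
```

```bash
python3 home.py
```

```text
[0.53268928 0.04701808 0.098678  ] [ 1.79947065e+02  3.76364814e-02 -1.74028232e+02] [-0.35213593 -1.48415574  8.83861424] [-0.47238787  0.10359509 -0.06256765] 0.015881306835962027 19.2 1.0655882717579863
flange z 1619 0.11960873417252185
plane [0.01283691 0.00144525 0.1197708 ]
rim z 2511 0.11466903792487945
```

Emit:
play_rows:
  rows: "0 0.003 0 0 0 0.46; 0 0.003 0 0 0 0.46; 0 0.003 0 0 0 0.46; 0 0.003 0 0 0 0.46; 0 0.003 0 0 0 0.46; 0 0.003 0 0 0 0.46; 0 0.003 0 0 0 0.46; 0 0.003 0 0 0 0.46; 0 0.003 0 0 0 0.46; 0 0.003 0 0 0 0.46; 0 0 0 0 0 0; 0 0 0 0 0 0"

```text
clock: 20.45
position: [0.5328, 0.048, 0.0987]
tcp_rot: [3.141, 0.0, 2.694]
wrist_force: [-0.7, -2.1, 8.3]
opening: 0.0157
grasp_force: 50.0
```

```bash
cat >> home.py <<'E'
hsv2=hsv; y=(hsv[...,0]>18)&(hsv[...,0]<32)&(hsv[...,1]>150)&(r>.042)&(r<.052)&(P[...,2]>.105); 
for nm,k,z in [('yellow',y,.115),('lidmark',(r>.036)&(r<.044)&(hsv[...,1]<60)&(P[...,2]>.116)&(P[...,2]<.125),.12)]:
    v,u=np.where(k); 
    if len(v): a=world(c,np.c_[u,v],z)[:,:2]-M; ang=np.arctan2(a[:,1],a[:,0]); print(nm,len(v),'angle deg',np.degrees(np.arctan2(np.sin(ang).mean(),np.cos(ang).mean())),np.degrees(np.ptp(ang)))
E
python3 home.py
```

```text
[0.53284481 0.04796394 0.09868248] [1.79947427e+02 6.73670936e-03 1.54339395e+02] [-0.68372863 -2.13511805  8.32715798] [-0.4913075   0.16274098  0.00703288] 0.015732106390038123 20.45 0.5906319542231939
flange z 1641 0.11967251506510368
plane [ 0.01024479 -0.00613288  0.11984893]
rim z 2425 0.11477267426873022
yellow 158 angle deg -106.77386236653982 241.50134304085358
lidmark 77 angle deg 156.43428722549535 358.28464766381916
```

View pics/wh.png

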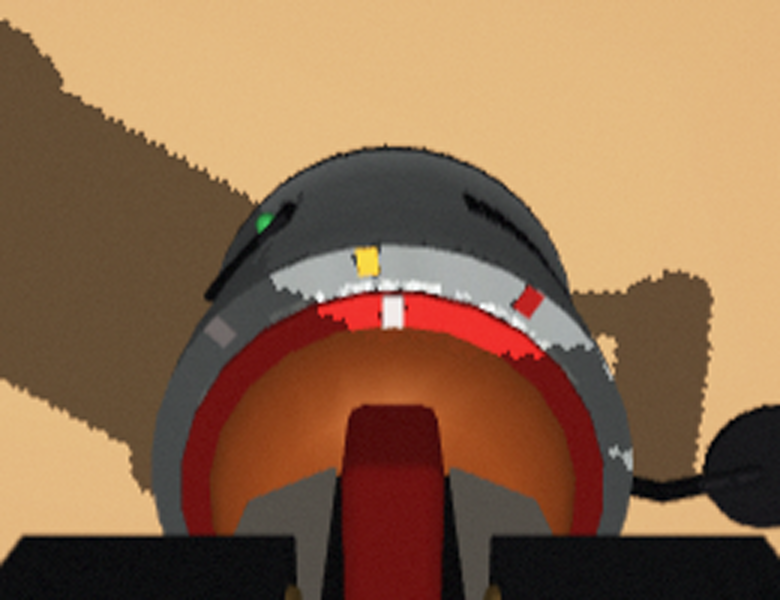

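Run:
```python
from h import *
c=cap('scene'); P=pmap(c)
m=(abs(P[...,0]-.52)<.05)&(P[...,1]>.16)&(P[...,1]<.35)&(P[...,2]>.025)&(P[...,2]<.3); q=P[m]
for z in np.arange(.03,.22,.04):
    k=q[(q[:,2]>z)&(q[:,2]<z+.02)&(q[:,1]<.29)]; print(z.round(2),len(k),(k.min(0).round(3),k.max(0).round(3)) if len(k) else '')
```

```text
0.03 19 (array([0.511, 0.25 , 0.034]), array([0.53 , 0.262, 0.049]))
0.07 22 (array([0.514, 0.251, 0.072]), array([0.528, 0.266, 0.089]))
0.11 18 (array([0.517, 0.25 , 0.11 ]), array([0.527, 0.264, 0.129]))
0.15 27 (array([0.513, 0.249, 0.15 ]), array([0.529, 0.264, 0.168]))
0.19 39 (array([0.509, 0.246, 0.191]), array([0.534, 0.29 , 0.209]))
```

The last picture shows the lid's white mark (393,312) about 0.1 rad past the yellow mark (368,262), well short of the red one (528,302). That matches the ring's trail. The brush still hangs vertically, so I'm handing in.

```bash
python3 -c "
from bench import arm
print(arm.job_done())"
```

```text
the job is handed in; nothing more can be done
None
```

I handed the job in at about 20.5 s of the 56 s: the brush hangs bristles down on the hook, and the lid is home and held about 0.8 rad clockwise against the spring, so the ring should be near 0.7 rad; the hand-in gave no verdict.

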